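Fit the brake rotor onto its five hub studs

ROBOT

A 6-joint arm with a two-finger parallel gripper is mounted at the origin on a cart in front of the work surface, level with it; the furniture and walls round the work are solid. World frame = base frame: x ahead of the robot, y to its left, z up, the work surface at z = 0. Lengths are in m, angles in rad, forces in N, time in s.
With the tool pointing down it reaches from about 0.225 to 0.875 m from the base axis. Payload 3.4 kg.
Tool frame: the origin (TCP) lies at the very end of the fingers, on their centre line; the grasp point (between the pads) lies behind it (manip.grasp_offset is the z of the grasp point in the tool frame, in m); z points along the fingers, y is the line along which they close (so a half turn about z gives the same grasp; the last joint's range is limited). The gripper opens to 85 mm and grips with 20 to 120 N. Pads are 22 mm wide; open, the fingers measure 114 mm over their backs; the gripper's body (76 mm by 85 mm) begins 54 mm behind the grasp point. The pads swing forward as they close: fully open they stand 13 mm farther back than shut.
Start: joints at [1.133, 0.276, 1.505, -0, 1.361, -0.121], TCP at [0.179, 0.546, 0.231] pointing down, gripper open.
Joint ranges: [-2.89, 2.89], [-0.75, 2.08], [0.22, 2.7], [-1.18, 4.32], [0.11, 2.71], [-2.7, 2.7]. Speed limits (rad/s): [2.57, 2.57, 3.14, 3.14, 3.14, 3.14].

INTERFACE

Orientations are given as a unit quaternion [w, x, y, z].
In Python, from rig import manip gives the robot as it stands.
- The arm moves only by the shell command python3 -m pendant 'ROWS' [FORCE]. ROWS is JSON, a list of rows, each an object of numbers: "dx", "dy", "dz": the shift along the tool's x, y, z in m; "rx", "ry", "rz": the turn, a rotation vector about the tool's x, y, z in degrees; "hand": the finger opening in m, from 0 to 0.0854. In form: [{"dx": .., "dy": .., "dz": .., "rx": .., "ry": .., "rz": .., "hand": ..}, ...]. A call has 1 to 12 rows; each row shifts and turns the commanded pose from where the row before left it, along the tool's axes as they then stand; what a row does not reach is not made up. A row lasts 1/12 s, in which the tool goes at most 41.7 mm and 7.16 degrees, less where a joint would pass 70% of its speed; a pose out of reach is approached as far as the arm can. A call is refused whole if a number of a shift passes 0.0417 or a number of a turn 7.16, either way. A call with a gripper value outside its range is refused whole. The fingers move at their own pace and stop on an object; FORCE is the grip in N (left out, the last holds). Time passes only in rows, so rows that do not move let the fingers close. It gives the time, the measured TCP pose, the force, the opening and the grip force at its end, in the units of the state.
- manip.get_state(): the state, without advancing time (a new reading comes with each control period).
- manip.get_image(name): name is "side" or "top" or "wrist"; returns a dict with "frame" (420x560x3 uint8, red, green, blue), "fx", "fy", "cx", "cy" (pixels), "distortion" ([k1, k2, p1, p2, k3] as OpenCV has them; the pictures are not rectified), "position" and "attitude" of the camera in the world; the wrist camera has in their place "mount" (4x4, takes a point from camera to tool coordinates, whose origin is the TCP and whose axes are the flange's). Camera axes: x right, y up, looking along -z (the intrinsics and any distortion apply to the point x, -y, -z); pixel columns grow to the right and rows downward; lengths in m; the calibration is good to about 2 mm. A picture is of the moment at which its call begins: read the wrist's pose just before it. There is no depth.
- manip.sign_off(): hands the job in; it is judged then, once.
The state is a dict: "clock": time; "qpos": joint angles; "qd": joint speeds; "effort": joint torques, N m; "position": TCP position; "ee_rot": TCP orientation; "contact_force": force on the tool from outside, world axes, zero at the start; "moment": the same for the moment, N m; "width": finger opening in m; "gripper_force": force on a finger pad.
Only numpy, scipy, OpenCV 4.12 (cv2) and the standard library are available. Lean on these libraries where they do the work, as an engineer would, in place of code of your own. Each camera call takes 0.05 s, during which the arm holds its last target. There are 200 camera calls.

TASK

Fit the brake rotor onto the hub that stands clamped upright on the bench: put its centre bore over the hub's nose, turn the rotor until all five holes find the studs, and slide it fully home, flat against the hub's mounting face, then let go. Feel for the studs with a light hand and never force the rotor down on them, or their threads are spoiled. Leave the spray can, the dish of nuts and the spanner undisturbed.

Things in the scene. Friction and masses are not known exactly. Their poses are not given: they have to be found in the camera images.
- rotor: Loose bicycle disc-brake rotor lying flat, 0.34 kg: drilled steel disc 160 mm across, 4 mm thick, its middle a raised round red carrier (hat) 64 mm across, 26 mm high over all, open below (58 mm wide inside). Origin: on the axis in the plane of the disc's underside; z is the axis, out of the carrier's top; one of the five holes lies on the x axis. Grip the carrier across from above.
- rotor_face (a point): Point on the rotor's axis in the underside of the carrier's 8 mm thick top plate, 18 mm above the rotor's origin, same axes: this surface comes to lie on the hub's mounting face. The plate has a 22 mm centre bore and five through holes of 7.6 mm, 22 mm from the axis, every 72 degrees.
- hub_stand: Blue round stand bolted to the bench, foot 124 mm across, a wheel hub clamped upright in it; a small clamp lever low on one side. Origin: underside of the foot on the hub's axis, z up. The hub turns in the stand against a drag of about 0.1 N m; a misaligned rotor pressed hard on the studs drags it round. How hub and studs are turned is not reported (the stand's yaw does not tell): look or feel.
- mount_face (a point): Centre of the hub's mounting face, a disc 55 mm across, 98 mm above the bench, z up along the hub's axis. On it stand five brass studs of 6 mm diameter, 16 mm high, 22 mm from the axis, every 72 degrees, the last 1 mm chamfered to a 4.8 mm flat tip. A rotor whose holes miss the studs rests on their tips, rotor_face 16 mm above this point.
- nose_tip (a point): Top of the round nose in the middle of the mounting face, 28 mm above it, on the hub's axis. The nose is 20 mm in diameter, its last 5 mm tapering to 13 mm; it centres the rotor's bore 7 mm before the plate meets the stud tips.
- degreaser: Standing aerosol can, 58 mm across, 182 mm high; origin at the centre of its base. Bystander.
- nut_dish: Round steel dish 88 mm across, 20 mm high, with five brass flange nuts in it; origin at the centre of its underside. Bystander.
- ring_spanner: Combination spanner lying flat, 193 x 29 x 8 mm, long axis x; origin under its middle. Bystander.

How it is judged:
On the way, in this order (a step that is already met when the one before it is completed fails the run):
1. the rotor is lifted clear of the bench (height (world z) of rotor above 0.05 m), for 0.2 s.
2. the rotor is on the studs, within 2 mm of the hub's mounting face (z of rotor_face in the frame of mount_face below 0.002 m and horizontal distance between rotor_face and mount_face below 0.003 m), for 0.2 s.
At the end, for the whole second after the job is handed in: The rotor sits right way up on the hub with all five studs through its holes, its face within 1.5 mm of the mounting face and flat to it within 2 degrees, centred within 3 mm, at rest and let go (z of rotor_face in the frame of mount_face between -0.003 and 0.0015 m and horizontal distance between rotor_face and mount_face below 0.003 m and angle between the z axis of rotor and the z axis of mount_face, either way round below 0.035 rad and angle between rotor's own z axis and vertical below 0.5 rad and linear speed of rotor below 0.01 m/s); the robot touches nothing.
It fails at once if the rotor is forced against the hub or its studs with more than 30 N (contact force between rotor and hub_stand above 30 N).
It fails at once if the gripper or arm pushes the hub stand with more than 30 N (contact force between any of the fingers, the arm and hub_stand above 30 N).
It fails at once if the spray can, the dish of nuts or the spanner is moved by more than 20 mm, or the can is tipped (distance of any of degreaser, nut_dish, ring_spanner from where it was at the start of the episode above 0.02 m or angle between degreaser's own z axis and vertical above 0.3 rad).
It also fails if it takes over 64 s, if anything falls off the work surface, if the arm or the gripper's body presses on something with over 40 N, if the wrist force passes 120 N, or if a joint passes its speed limit or range.

## Working session

There is one attempt and no reset: what is moved stays moved. The work goes in short steps, Python scripts to look and compute and a shell command to move; the robot and the scene stay as the last step left them, time stands still between calls to the robot, and variables do not carry over. Pictures are saved under pics/ and viewed, at most 10 in all, crops included, and the job is handed in when it is done.

```bash
ls; mkdir -p pics
cat > h.py <<'E'
import numpy as np, cv2
from rig import manip
from scipy.spatial.transform import Rotation as R
def q2R(q): return R.from_quat([q[1],q[2],q[3],q[0]]).as_matrix()
def shot(name):
    s=manip.get_state(); im=manip.get_image(name)
    if name=='wrist':
        M=np.array(im['mount']); Rt=q2R(s['ee_rot']); Rc=Rt@M[:3,:3]; p=Rt@M[:3,3]+np.array(s['position'])
    else:
        p=np.array(im['position']); a=np.array(im['attitude']); Rc=a if a.shape==(3,3) else q2R(a)
    K=np.array([[im['fx'],0,im['cx']],[0,im['fy'],im['cy']],[0,0,1]])
    return dict(img=cv2.cvtColor(np.array(im['frame']),cv2.COLOR_RGB2BGR),K=K,d=np.array(im['distortion'],float),p=p,R=Rc)
def ray(c,uv):
    u=cv2.undistortPoints(np.array(uv,float).reshape(-1,1,2),c['K'],c['d']).reshape(-1,2)
    v=np.c_[u[:,0],-u[:,1],-np.ones(len(u))]@c['R'].T
    return v/np.linalg.norm(v,axis=1)[:,None]
def plane(c,uv,z):
    v=ray(c,uv); return c['p']+v*((z-c['p'][2])/v[:,2])[:,None]
def proj(c,P):
    q=(np.atleast_2d(P)-c['p'])@c['R']; q=np.c_[q[:,0],-q[:,1],-q[:,2]]
    return cv2.projectPoints(q,np.zeros(3),np.zeros(3),c['K'],c['d'])[0].reshape(-1,2)
def tri(cs,uvs):
    A=np.zeros((3,3));b=np.zeros(3)
    for c,u in zip(cs,uvs):
        v=ray(c,u)[0];P=np.eye(3)-np.outer(v,v);A+=P;b+=P@c['p']
    return np.linalg.solve(A,b)
E
python3 - <<'E'
from h import *
print(manip.get_state(), manip.grasp_offset)
for n in ['side','top','wrist']:
    c=shot(n); cv2.imwrite(f'pics/{n}0.png',c['img']); print(n,c['p'],c['R'].round(3).tolist(),c['K'][0,0],c['d'])
E
```

```text
pics
{'clock': 0.0, 'qpos': array([ 1.13300473e+00,  2.76594661e-01,  1.50617055e+00,  1.67847928e-05,
        1.36069090e+00, -1.21035628e-01]), 'qd': array([-8.96974737e-04,  2.85542706e-03, -1.43360189e-03,  5.72296602e-05,
        3.55719133e-04, -1.64317798e-03]), 'effort': array([-9.89057371e-04, -4.16759706e+01, -2.45802730e+01, -3.91573567e-04,
        1.09243754e-02,  3.48707874e-05]), 'position': array([0.17889084, 0.54589198, 0.23042499]), 'ee_rot': array([-2.64850697e-04,  1.57718369e-01,  9.87483695e-01, -8.93328404e-04]), 'contact_force': array([-0.49849212,  0.19060906, -1.33898721]), 'moment': array([-0.0082086 , -0.03120517, -0.00341389]), 'gripper_force': 0.0, 'width': 0.08553174609992246} -0.0187
side [1.07833979 0.28208639 1.1584851 ] [[-0.644, -0.685, 0.339], [0.765, -0.576, 0.288], [-0.002, 0.445, 0.895]] 459.7903016093768 [-0.1056855  0.         0.         0.         0.       ]
top [ 0.56266664 -0.07889625  1.17094868] [[0.005, 0.996, -0.087], [-1.0, 0.004, -0.005], [-0.005, 0.087, 0.996]] 480.5976412209316 [-0.13809383  0.          0.          0.          0.        ]
wrist [0.0984267  0.57194802 0.37233155] [[0.311, -0.899, -0.309], [0.95, 0.294, 0.103], [-0.001, -0.326, 0.945]] 318.6853361275116 [-0.06757992  0.          0.          0.          0.        ]
```

View pics/top0.png

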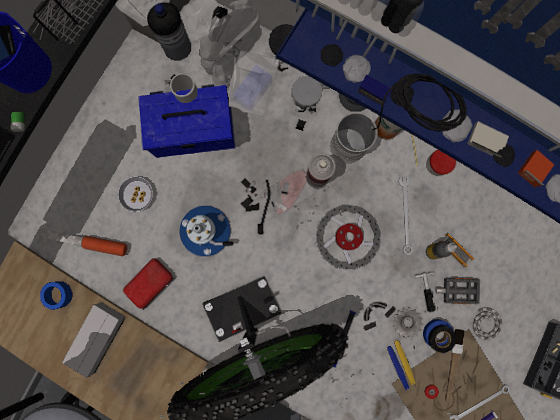

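View pics/side0.png

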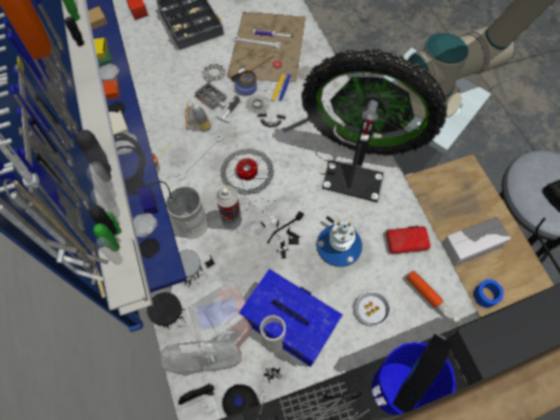

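The top view shows the rotor at about (348,237) with its red carrier, the hub stand at (204,230), the can at (320,170), the dish at (137,194) and the spanner at (405,215). A wheel on a stand sits at about (260,370), toward the robot. The side view shows the rotor at (247,169), the hub at (341,237) and the can at (228,205).

```bash
cat > m.py <<'E'
from h import *
def red(img):
    h=cv2.cvtColor(img,cv2.COLOR_BGR2HSV); return ((((h[...,0]<10)|(h[...,0]>170))&(h[...,1]>130)&(h[...,2]>60))*255).astype(np.uint8)
def blob(m,uv,r):
    k=np.zeros_like(m);cv2.circle(k,uv,r,255,-1);m=cv2.morphologyEx(m&k,cv2.MORPH_CLOSE,np.ones((9,9)))
    c=max(cv2.findContours(m,cv2.RETR_EXTERNAL,cv2.CHAIN_APPROX_NONE)[0],key=cv2.contourArea)
    return c
E
python3 - <<'E'
from m import *
t=shot('top');s=shot('side')
el=[]
for c,uv in((t,(348,237)),(s,(247,169))):
    b=blob(red(c['img']),uv,24); e=cv2.fitEllipse(b); print('red',e,cv2.contourArea(b)); el.append(e[0])
P=tri([t,s],el);print('rotor red',P, plane(t,[el[0]],.026),plane(s,[el[1]],.02))
el=[]
for c,uv in((t,(204,230)),(s,(341,237))):
    h=cv2.cvtColor(c['img'],cv2.COLOR_BGR2HSV); 
    m=((abs(h[...,0].astype(int)-108)<12)&(h[...,1]>150)).astype(np.uint8)*255
    b=blob(m,uv,32); b=cv2.convexHull(b); e=cv2.fitEllipse(b); print('blue',e,plane(c,[e[0]],.01)); 
print('nose',tri([t,s],[(202,230),(343,224)]),plane(t,[(202,230)],.126),plane(s,[(343,224)],.126))
# other items
print('can',tri([t,s],[(320,164),(227,192)]),'dish',plane(t,[(137,194)],.01),'wheel pts',plane(t,[(260,370)],0))
print('wheel far-left',tri([t,s],[(172,410),(440,130)]),'right',tri([t,s],[(345,332),(310,100)]), 'standplate',plane(t,[(205,308),(264,279),(275,312),(217,340)],.0))
print('tcp',proj(t,manip.get_state()['position']),proj(s,manip.get_state()['position']))
def crop(c,u,v,r): return cv2.resize(c['img'][v-r:v+r,u-r:u+r],(390,390),interpolation=cv2.INTER_CUBIC)
cv2.imwrite('pics/c1.png',np.hstack([crop(t,204,230,35),crop(s,341,237,35)]))
E
```

```text
red ((348.998779296875, 236.52685546875), (25.36671257019043, 26.075944900512695), 83.27613067626953) 518.0
red ((246.60787963867188, 168.726806640625), (19.203800201416016, 19.797969818115234), 50.61916732788086) 297.0
rotor red [ 0.60558692 -0.25295946  0.01833403] [[ 0.60542308 -0.25197769  0.026     ]] [[ 0.60616925 -0.25199111  0.02      ]]
blue ((204.8634033203125, 230.68161010742188), (49.292091369628906, 50.919193267822266), 103.97086334228516) [[0.61866783 0.0949913  0.01      ]]
blue ((338.937744140625, 245.14794921875), (39.838008880615234, 43.20465850830078), 106.10800170898438) [[0.62113232 0.09568213 0.01      ]]
nose [0.61399837 0.08599797 0.12043869] [[0.61452466 0.08393669 0.126     ]] [[0.61561752 0.08818806 0.126     ]]
can [ 0.75169422 -0.16966889  0.17807915] dish [[0.70800091 0.26546409 0.01      ]] wheel pts [[ 0.28272967 -0.04045647  0.        ]]
wheel far-left [0.23770945 0.1340648  0.16680638] right [ 0.39439675 -0.21117342  0.1645454 ] standplate [[ 0.43127949  0.09381846  0.        ]
 [ 0.50267081 -0.0489955   0.        ]
 [ 0.42319758 -0.07601467  0.        ]
 [ 0.35423828  0.06401434  0.        ]]
tcp [[-22.59668595 432.26009853]] [[601.87152144 190.60625998]]
```

View pics/c1.png

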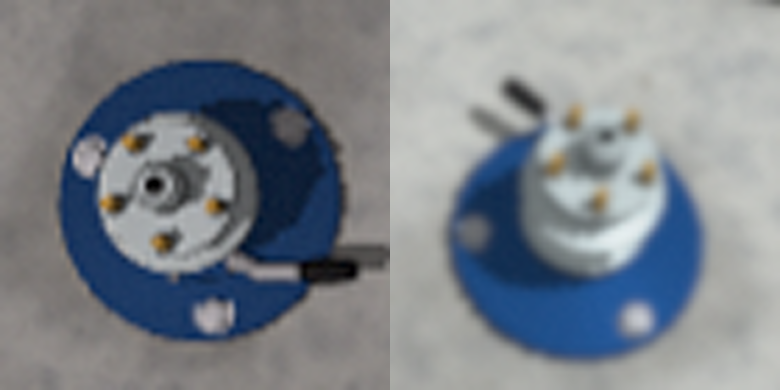

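View pics/wrist0.png

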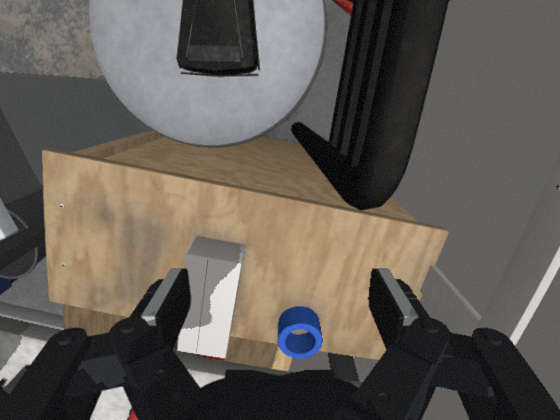

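The crop shows the brass studs clearly on the hub face, and the wrist view shows only the bench edge. The tall wheel stands between the base and the work, so I'll keep the tool at about 0.24 m and go over the hub.

```bash
python3 -m pendant '[{"dx":-0.031,"dy":-0.0166,"dz":-0.001},{"dx":-0.031,"dy":-0.0166,"dz":-0.001},{"dx":-0.031,"dy":-0.0166,"dz":-0.001},{"dx":-0.031,"dy":-0.0166,"dz":-0.001},{"dx":-0.031,"dy":-0.0166,"dz":-0.001},{"dx":-0.031,"dy":-0.0166,"dz":-0.001},{"dx":-0.031,"dy":-0.0166,"dz":-0.001},{"dx":-0.031,"dy":-0.0166,"dz":-0.001},{"dx":-0.031,"dy":-0.0166,"dz":-0.001}]'
python3 -m pendant '[{"dx":-0.031,"dy":-0.0166,"dz":-0.001},{"dx":-0.031,"dy":-0.0166,"dz":-0.001},{"dx":-0.031,"dy":-0.0166,"dz":-0.001},{"dx":-0.031,"dy":-0.0166,"dz":-0.001},{"dx":-0.031,"dy":-0.0166,"dz":-0.001},{"dx":-0.031,"dy":-0.0166,"dz":-0.001},{"dx":-0.031,"dy":-0.0166,"dz":-0.001},{"dx":-0.031,"dy":-0.0166,"dz":-0.001},{"dx":-0.031,"dy":-0.0166,"dz":-0.001},{}]'
python3 - <<'E'
from h import *
import pickle
c=shot('wrist'); pickle.dump(c,open('hubA.pkl','wb')); cv2.imwrite('pics/hubA.png',c['img'])
E
```

```text
invalid input
invalid input
```

View pics/hubA.png

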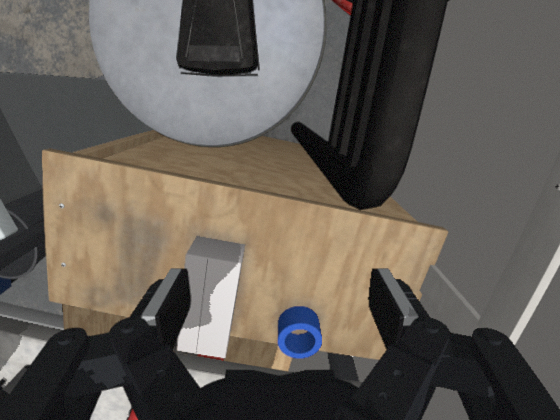

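The arm has not moved because the call was refused. I'll try one row with every field filled in.

```bash
python3 -m pendant '[{"dx":-0.031,"dy":-0.0166,"dz":-0.001,"rx":0,"ry":0,"rz":0,"hand":0.085}]'
```

```text
clock: 0.38
position: [0.2007, 0.5243, 0.2318]
ee_rot: [-0.002, 0.155, 0.988, 0.002]
contact_force: [0.5, -0.4, -0.2]
width: 0.0848
gripper_force: 0.0
```

```bash
python3 -m pendant '[{"dx":-0.031,"dy":-0.0166,"dz":-0.001,"rx":0,"ry":0,"rz":0,"hand":0.085},{"dx":-0.031,"dy":-0.0166,"dz":-0.001,"rx":0,"ry":0,"rz":0,"hand":0.085},{"dx":-0.031,"dy":-0.0166,"dz":-0.001,"rx":0,"ry":0,"rz":0,"hand":0.085},{"dx":-0.031,"dy":-0.0166,"dz":-0.001,"rx":0,"ry":0,"rz":0,"hand":0.085},{"dx":-0.031,"dy":-0.0166,"dz":-0.001,"rx":0,"ry":0,"rz":0,"hand":0.085},{"dx":-0.031,"dy":-0.0166,"dz":-0.001,"rx":0,"ry":0,"rz":0,"hand":0.085},{"dx":-0.031,"dy":-0.0166,"dz":-0.001,"rx":0,"ry":0,"rz":0,"hand":0.085},{"dx":-0.031,"dy":-0.0166,"dz":-0.001,"rx":0,"ry":0,"rz":0,"hand":0.085}]'
python3 -m pendant '[{"dx":-0.031,"dy":-0.0166,"dz":-0.001,"rx":0,"ry":0,"rz":0,"hand":0.085},{"dx":-0.031,"dy":-0.0166,"dz":-0.001,"rx":0,"ry":0,"rz":0,"hand":0.085},{"dx":-0.031,"dy":-0.0166,"dz":-0.001,"rx":0,"ry":0,"rz":0,"hand":0.085},{"dx":-0.031,"dy":-0.0166,"dz":-0.001,"rx":0,"ry":0,"rz":0,"hand":0.085},{"dx":-0.031,"dy":-0.0166,"dz":-0.001,"rx":0,"ry":0,"rz":0,"hand":0.085},{"dx":-0.031,"dy":-0.0166,"dz":-0.001,"rx":0,"ry":0,"rz":0,"hand":0.085},{"dx":-0.031,"dy":-0.0166,"dz":-0.001,"rx":0,"ry":0,"rz":0,"hand":0.085},{"dx":-0.031,"dy":-0.0166,"dz":-0.001,"rx":0,"ry":0,"rz":0,"hand":0.085},{"dx":-0.031,"dy":-0.0166,"dz":-0.001,"rx":0,"ry":0,"rz":0,"hand":0.085},{"dx":0,"dy":0,"dz":0,"rx":0,"ry":0,"rz":0,"hand":0.085},{"dx":0,"dy":0,"dz":0,"rx":0,"ry":0,"rz":0,"hand":0.085}]'
python3 - <<'E'
from h import *
import pickle
c=shot('wrist'); pickle.dump(c,open('hubA.pkl','wb')); cv2.imwrite('pics/hubA1.png',c['img'])
E
```

```text
clock: 1.05
position: [0.3986, 0.3161, 0.2405]
ee_rot: [0.0, 0.158, 0.987, 0.0]
contact_force: [0.2, 0.1, 0.4]
width: 0.085
gripper_force: 0.0
clock: 1.97
position: [0.6172, 0.0871, 0.2485]
ee_rot: [-0.001, 0.159, 0.987, 0.0]
contact_force: [-0.5, 0.1, -0.0]
width: 0.0855
gripper_force: 0.0
```

View pics/hubA1.png

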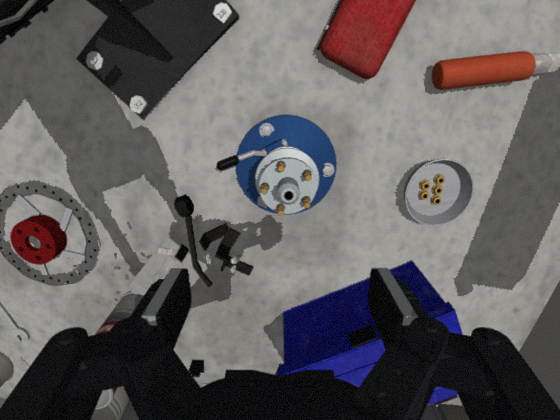

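The wrist view shows the hub at (288,190) with its brass studs at about (281,167), (307,175), (305,203), (280,209) and (265,187). The rotor is at (40,240) on the left. I'll go 50 mm lower and triangulate the studs.

```bash
python3 -m pendant '[{"dx":0,"dy":0,"dz":0.025,"rx":0,"ry":0,"rz":0,"hand":0.085},{"dx":0,"dy":0,"dz":0.025,"rx":0,"ry":0,"rz":0,"hand":0.085},{"dx":0,"dy":0,"dz":0,"rx":0,"ry":0,"rz":0,"hand":0.085},{"dx":0,"dy":0,"dz":0,"rx":0,"ry":0,"rz":0,"hand":0.085}]'
cat >> m.py <<'E'
def brass(img,uv,r):
    h=cv2.cvtColor(img,cv2.COLOR_BGR2HSV); m=((h[...,0]>8)&(h[...,0]<32)&(h[...,1]>90)&(h[...,2]>60)).astype(np.uint8)
    k=np.zeros_like(m);cv2.circle(k,uv,r,1,-1);n,l,s,c=cv2.connectedComponentsWithStats(m&k)
    return [(c[i].round(1),s[i,4]) for i in range(1,n) if s[i,4]>8]
def circ(P):
    A=np.c_[2*P[:,:2],np.ones(len(P))];b=(P[:,:2]**2).sum(1);s=np.linalg.lstsq(A,b,rcond=None)[0];return s[:2],np.sqrt(s[2]+s[:2]@s[:2])
def phase(P,c,n=5):
    a=np.arctan2(P[:,1]-c[1],P[:,0]-c[0]); return np.degrees(np.angle(np.exp(1j*n*a).mean()))/n
E
python3 - <<'E'
from m import *
import pickle
A=pickle.load(open('hubA.pkl','rb'));B=shot('wrist'); pickle.dump(B,open('hubB.pkl','wb'))
cv2.imwrite('pics/hubB.png',B['img'])
for c in(A,B):
    uv=tuple(int(x) for x in proj(c,[.615,.088,.11])[0]); r=brass(c['img'],uv,45); print(uv,r)
    # tips: use plane z .110 for centroid
    if len(r)>=5:
        P=plane(c,[x[0] for x in r],.110); c0,rad=circ(P); print(c0,rad,phase(P,c0))
print(proj(B,[.6055,-.2525,.02]))
E
```

```text
clock: 2.35
position: [0.6144, 0.0898, 0.1985]
ee_rot: [-0.002, 0.157, 0.988, -0.0]
contact_force: [-0.6, 0.7, 0.2]
width: 0.0845
gripper_force: 0.0
(279, 190) [(array([280.3, 166.4]), np.int32(53)), (array([307.2, 175.3]), np.int32(53)), (array([263.9, 188.4]), np.int32(55)), (array([306.2, 202.2]), np.int32(57)), (array([280.1, 209.8]), np.int32(56))]
[0.61551559 0.09528212] 0.021672030220002123 35.189100445753056
(277, 213) [(array([278.7, 185.1]), np.int32(78)), (array([310.4, 195.6]), np.int32(80)), (array([259.1, 210.7]), np.int32(84)), (array([308.9, 226.7]), np.int32(90)), (array([278.1, 235.6]), np.int32(92))]
[0.61538769 0.09530697] 0.021600482402470485 35.18161527601408
[[  7.52857906 262.09836702]]
```

```bash
python3 -m pendant '[{"dx":0,"dy":0,"dz":-0.025,"rx":0,"ry":0,"rz":0,"hand":0.085},{"dx":-0.0098,"dy":-0.0328,"dz":-0.005,"rx":0,"ry":0,"rz":0,"hand":0.085},{"dx":-0.0098,"dy":-0.0328,"dz":0,"rx":0,"ry":0,"rz":0,"hand":0.085},{"dx":-0.0098,"dy":-0.0328,"dz":0,"rx":0,"ry":0,"rz":0,"hand":0.085},{"dx":-0.0098,"dy":-0.0328,"dz":0,"rx":0,"ry":0,"rz":0,"hand":0.085},{"dx":-0.0098,"dy":-0.0328,"dz":0,"rx":0,"ry":0,"rz":0,"hand":0.085},{"dx":-0.0098,"dy":-0.0328,"dz":0,"rx":0,"ry":0,"rz":0,"hand":0.085},{"dx":-0.0098,"dy":-0.0328,"dz":0,"rx":0,"ry":0,"rz":0,"hand":0.085},{"dx":-0.0098,"dy":-0.0328,"dz":0,"rx":0,"ry":0,"rz":0,"hand":0.085},{"dx":-0.0098,"dy":-0.0328,"dz":0,"rx":0,"ry":0,"rz":0,"hand":0.085},{"dx":-0.0098,"dy":-0.0328,"dz":0,"rx":0,"ry":0,"rz":0,"hand":0.085}]'
python3 -m pendant '[{"dx":0,"dy":0,"dz":0.025,"rx":0,"ry":0,"rz":0,"hand":0.085},{"dx":0,"dy":0,"dz":0.035,"rx":0,"ry":0,"rz":0,"hand":0.085},{"dx":0,"dy":0,"dz":0,"rx":0,"ry":0,"rz":0,"hand":0.085},{"dx":0,"dy":0,"dz":0,"rx":0,"ry":0,"rz":0,"hand":0.085}]'
python3 - <<'E'
from m import *
import pickle
c=shot('wrist'); pickle.dump(c,open('rotA.pkl','wb'))
u,v=[int(x) for x in proj(c,[.6055,-.2525,.02])[0]];print(u,v)
b=blob(red(c['img']),(u,v),60);e=cv2.fitEllipse(cv2.convexHull(b));print(e,plane(c,[e[0]],.02))
cv2.imwrite('pics/rotA.png',cv2.resize(c['img'][v-75:v+75,u-100:u+100],(800,600),interpolation=cv2.INTER_CUBIC))
E
```

```text
clock: 3.32
position: [0.6079, -0.255, 0.232]
ee_rot: [0.002, 0.157, 0.988, -0.001]
contact_force: [0.5, -0.4, -0.3]
width: 0.0853
gripper_force: 0.0
clock: 3.65
position: [0.6068, -0.2529, 0.1694]
ee_rot: [-0.001, 0.158, 0.988, 0.0]
contact_force: [0.8, -0.4, 0.5]
width: 0.0848
gripper_force: 0.0
279 188
((277.13671875, 186.46359252929688), (66.05236053466797, 67.1255111694336), 64.04703521728516) [[ 0.6028195  -0.25402124  0.02      ]]
```

View pics/rotA.png

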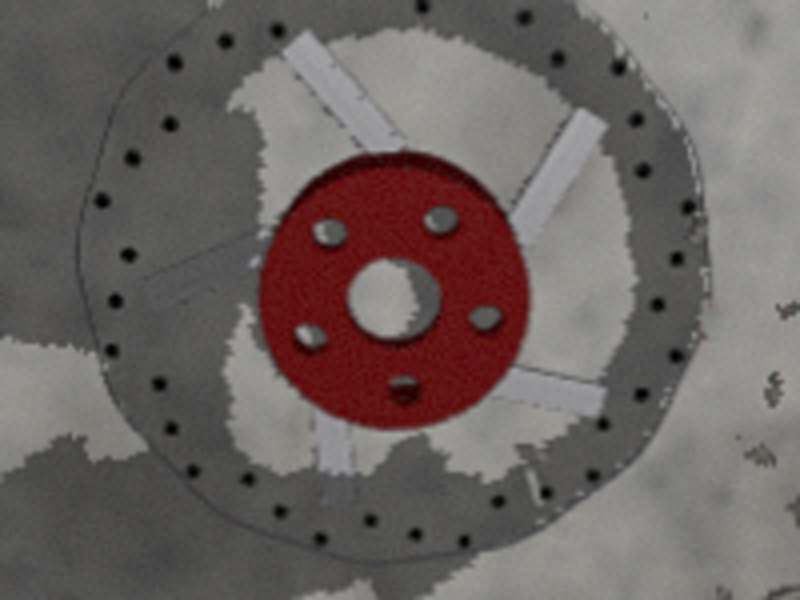

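The crop shows the red carrier with its bore at (395,300) and five holes at about (330,232), (441,220), (486,318), (404,389) and (310,336). These are crop pixels at scale 4.

Run:
```python
from m import *
import pickle
c=pickle.load(open('rotA.pkl','rb'))
M=np.array([(330,232),(441,220),(486,318),(404,389),(310,336),(395,300)])/4+[179,113]
big=cv2.resize(c['img'],None,fx=4,fy=4,interpolation=cv2.INTER_CUBIC)
h=cv2.cvtColor(big,cv2.COLOR_BGR2HSV); b=big.astype(int)
m=((b[...,2]-b[...,1])<0.45*b[...,2].clip(1)).astype(np.uint8)|((b[...,2]<70)).astype(np.uint8)
n,l,s,ce=cv2.connectedComponentsWithStats(m)
pts=[]
for p in M:
    q=min([i for i in range(1,n) if 100<s[i,4]<20000],key=lambda i:np.linalg.norm(ce[i]/4-p)); pts.append(ce[q]/4-.375); print(p,ce[q]/4,s[q,4])
for Q in(M,np.array(pts)):
    P=plane(c,Q,.026); c0,r=circ(P[:5]); print(c0,r,phase(P[:5],c0),'bore',P[5])
st=manip.get_state();print(st['position'],q2R(st['ee_rot'])[:2,:2])
S=shot('side');T=shot('top')
```

```text
[261.5 171. ] [261.35916667 171.55194444] 900
[289.25 168.  ] [289.39832402 168.44832402] 895
[300.5 192.5] [300.54644638 193.10162095] 802
[280.   210.25] [280.26254954 210.57694848] 757
[256.5 197. ] [256.39830508 197.80387409] 826
[277.75 188.  ] [277.41062426 188.50215006] 6744
[ 0.6029193  -0.25351941] 0.02182075705516745 -11.895133675342933 bore [ 0.60282911 -0.2533929   0.026     ]
[ 0.60284084 -0.25391511] 0.021882592391330058 -11.672931473222997 bore [ 0.60273901 -0.25406227  0.026     ]
[ 0.60804743 -0.25335     0.17113751] [[-0.95046264  0.31083398]
 [ 0.31083316  0.95046421]]
```

```bash
python3 -m pendant '[{"dx":0,"dy":0,"dz":0.035,"rx":0,"ry":0,"rz":0,"hand":0.085},{"dx":0,"dy":0,"dz":0.035,"rx":0,"ry":0,"rz":0,"hand":0.085},{"dx":0,"dy":0,"dz":0,"rx":0,"ry":0,"rz":0,"hand":0.085},{"dx":0,"dy":0,"dz":0,"rx":0,"ry":0,"rz":0,"hand":0.085}]'
cat > rot.py <<'E'
from m import *
def holes(c,x0):
    big=cv2.resize(c['img'],None,fx=4,fy=4,interpolation=cv2.INTER_CUBIC); b=big.astype(int)
    m=((b[...,2]-b[...,1])<0.45*b[...,2].clip(1)).astype(np.uint8)|((b[...,2]<70)).astype(np.uint8)
    n,l,s,ce=cv2.connectedComponentsWithStats(m); uv=proj(c,x0)[0]; px=proj(c,np.add(x0,[.022,0,0]))[0]; r=np.linalg.norm(px-uv)
    return np.array([ce[i]/4-.375 for i in range(1,n) if 300<s[i,4]<5000 and .65*r<np.linalg.norm(ce[i]/4-uv)<1.35*r])
E
python3 - <<'E'
from rot import *
import pickle
A=pickle.load(open('rotA.pkl','rb'))
s=manip.get_state();c=shot('wrist');pickle.dump(c,open('rotB.pkl','wb'))
for k in (A,c):
    H=holes(k,[.603,-.254,.026]); 
    for z in (.026,): P=plane(k,H,z);c0,r=circ(P);print(len(H),c0,r,phase(P,c0))
Rt=q2R(s['ee_rot']); im=manip.get_image('wrist');off=Rt@np.array(im['mount'])[:3,3]; tcp=c['p']-off
print('tcp',tcp,'offset in tool',Rt.T@(np.r_[c0,0]-tcp))
E
```

```text
clock: 4.13
position: [0.6071, -0.2529, 0.0996]
ee_rot: [-0.001, 0.157, 0.988, 0.0]
contact_force: [-0.2, -0.4, 0.9]
width: 0.0851
gripper_force: 0.0
5 [ 0.60284084 -0.25391511] 0.02188259239132752 -11.672931473222999
5 [ 0.60265503 -0.25380981] 0.02185355244485439 -11.685084861959222
tcp [ 0.60714339 -0.25289939  0.09964278] offset in tool [ 0.00383971 -0.00229811  0.09964754]
```

```bash
python3 -m pendant '[{"dx":0.0038,"dy":-0.0023,"dz":0,"rx":0,"ry":0,"rz":0,"hand":0.085},{"dx":0,"dy":0,"dz":0.025,"rx":0,"ry":0,"rz":0,"hand":0.085},{"dx":0,"dy":0,"dz":0.025,"rx":0,"ry":0,"rz":0,"hand":0.085},{"dx":0,"dy":0,"dz":0.020,"rx":0,"ry":0,"rz":0,"hand":0.085},{"dx":0,"dy":0,"dz":0.010,"rx":0,"ry":0,"rz":0,"hand":0.085},{"dx":0,"dy":0,"dz":0.008,"rx":0,"ry":0,"rz":0,"hand":0.085},{"dx":0,"dy":0,"dz":0.006,"rx":0,"ry":0,"rz":0,"hand":0.085},{"dx":0,"dy":0,"dz":0.004,"rx":0,"ry":0,"rz":0,"hand":0.085},{"dx":0,"dy":0,"dz":0,"rx":0,"ry":0,"rz":0,"hand":0.085}]' 40
python3 -m pendant '[{"dx":0,"dy":0,"dz":0,"rx":0,"ry":0,"rz":0,"hand":0.072},{"dx":0,"dy":0,"dz":0,"rx":0,"ry":0,"rz":0,"hand":0.068},{"dx":0,"dy":0,"dz":0,"rx":0,"ry":0,"rz":0,"hand":0.064},{"dx":0,"dy":0,"dz":0,"rx":0,"ry":0,"rz":0,"hand":0.055},{"dx":0,"dy":0,"dz":0,"rx":0,"ry":0,"rz":0,"hand":0.055},{"dx":0,"dy":0,"dz":0,"rx":0,"ry":0,"rz":0,"hand":0.055},{"dx":0,"dy":0,"dz":0,"rx":0,"ry":0,"rz":0,"hand":0.055}]' 40
```

```text
clock: 4.98
position: [0.6032, -0.2547, 0.0015]
ee_rot: [0.0, 0.158, 0.987, -0.0]
contact_force: [-0.6, 0.7, -0.3]
width: 0.0853
gripper_force: 0.0
clock: 5.57
position: [0.6037, -0.2544, 0.0026]
ee_rot: [0.001, 0.158, 0.987, 0.0]
contact_force: [0.0, 2.1, 6.0]
width: 0.0619
gripper_force: 45.1
```

```bash
python3 -m pendant '[{"dx":0,"dy":0,"dz":-0.004,"rx":0,"ry":0,"rz":0,"hand":0.055},{"dx":0,"dy":0,"dz":-0.010,"rx":0,"ry":0,"rz":0,"hand":0.055},{"dx":0,"dy":0,"dz":-0.020,"rx":0,"ry":0,"rz":0,"hand":0.055},{"dx":0,"dy":0,"dz":-0.03,"rx":0,"ry":0,"rz":0,"hand":0.055},{"dx":0,"dy":0,"dz":-0.03,"rx":0,"ry":0,"rz":0,"hand":0.055},{"dx":0,"dy":0,"dz":-0.03,"rx":0,"ry":0,"rz":0,"hand":0.055},{"dx":0,"dy":0,"dz":-0.03,"rx":0,"ry":0,"rz":0,"hand":0.055},{"dx":0,"dy":0,"dz":-0.03,"rx":0,"ry":0,"rz":0,"hand":0.055},{"dx":0,"dy":0,"dz":-0.016,"rx":0,"ry":0,"rz":0,"hand":0.055},{"dx":0,"dy":0,"dz":0,"rx":0,"ry":0,"rz":0,"hand":0.055},{"dx":0,"dy":0,"dz":0,"rx":0,"ry":0,"rz":0,"hand":0.055},{"dx":0,"dy":0,"dz":0,"rx":0,"ry":0,"rz":0,"hand":0.055}]' 40
python3 - <<'E'
from m import *
import pickle
c=shot('wrist');pickle.dump(c,open('held.pkl','wb'));cv2.imwrite('pics/held.png',c['img'])
E
```

```text
clock: 6.57
position: [0.6016, -0.254, 0.1993]
ee_rot: [-0.002, 0.158, 0.987, 0.001]
contact_force: [-0.8, 0.0, -4.2]
width: 0.0619
gripper_force: 45.3
```

View pics/held.png

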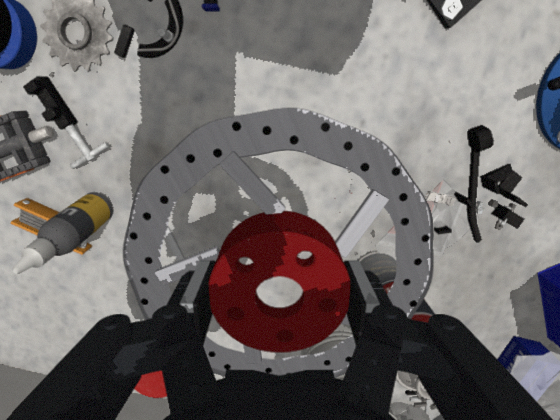

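The rotor is held level in the grip. The carrier is centred at about (281,281), the bore is at (280,291), and holes are at (246,261) and (305,255), with three darker ones below. I'll enhance the crop to read the angle as held.

Run:
```python
from m import *
import pickle
c=pickle.load(open('held.pkl','rb'))
g=c['img'][205:355,180:380,2]; g=cv2.resize(g,(800,600),interpolation=cv2.INTER_CUBIC)
g=cv2.createCLAHE(6,(6,6)).apply(cv2.GaussianBlur(g,(0,0),3)); cv2.imwrite('pics/held2.png',g)
```

```text
(no output)
```

View pics/held2.png

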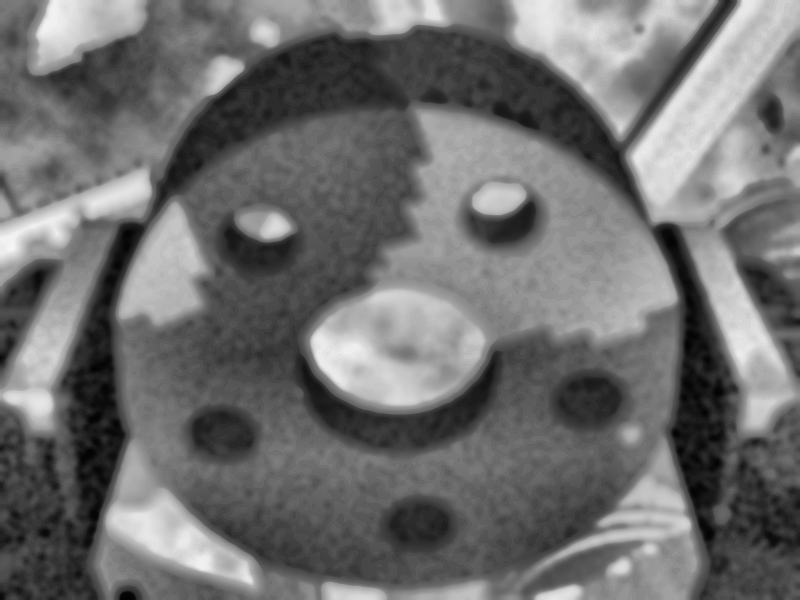

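The enhanced crop shows full hole rims at (260,238), (501,212), (590,398), (420,522) and (223,433), with the bore at (400,368).

```bash
cat > held.py <<'E'
from m import *
import pickle
c=pickle.load(open('held.pkl','rb'))
Q=np.array([(260,238),(501,212),(590,398),(420,522),(223,433),(400,368)])/4+[179.6,204.6]
M=np.array(manip.get_image('wrist')['mount']); 
# camera as posed in the tool frame
k=dict(c,p=M[:3,3],R=M[:3,:3])
for z in (-.028,-.025,-.022):
    P=plane(k,Q,z);c0,r=circ(P[:5]);print(z,'centre tool',c0,'r',r,'phase tool',phase(P[:5],c0),'bore',P[5,:2])
E
python3 held.py
```

```text
-0.028 centre tool [ 0.00491285 -0.00045855] r 0.020848541221040805 phase tool 29.41520160803385 bore [ 0.00463035 -0.00035393]
-0.025 centre tool [ 0.00281208 -0.00045447] r 0.021398080752666148 phase tool 29.415201608033847 bore [ 0.00252213 -0.0003471 ]
-0.022 centre tool [ 0.0007113  -0.00045039] r 0.021947620284291498 phase tool 29.41520160803385 bore [ 0.00041391 -0.00034027]
```

```bash
python3 -m pendant '[{"dx":0.0096,"dy":0.0336,"dz":0,"rx":0,"ry":0,"rz":0,"hand":0.055},{"dx":0.0096,"dy":0.0336,"dz":0,"rx":0,"ry":0,"rz":0,"hand":0.055},{"dx":0.0096,"dy":0.0336,"dz":0,"rx":0,"ry":0,"rz":0,"hand":0.055},{"dx":0.0096,"dy":0.0336,"dz":0,"rx":0,"ry":0,"rz":0,"hand":0.055},{"dx":0.0096,"dy":0.0336,"dz":0,"rx":0,"ry":0,"rz":0,"hand":0.055},{"dx":0.0096,"dy":0.0336,"dz":0,"rx":0,"ry":0,"rz":0,"hand":0.055},{"dx":0.0096,"dy":0.0336,"dz":0,"rx":0,"ry":0,"rz":0,"hand":0.055},{"dx":0.0096,"dy":0.0336,"dz":0,"rx":0,"ry":0,"rz":0,"hand":0.055},{"dx":0.0096,"dy":0.0336,"dz":0,"rx":0,"ry":0,"rz":0,"hand":0.055},{"dx":0.0096,"dy":0.0336,"dz":0,"rx":0,"ry":0,"rz":0,"hand":0.055},{"dx":0,"dy":0,"dz":0,"rx":0,"ry":0,"rz":0,"hand":0.055}]' 40
python3 -m pendant '[{"dx":0,"dy":0,"dz":0,"rx":0,"ry":0,"rz":5.04,"hand":0.055},{"dx":0,"dy":0,"dz":0,"rx":0,"ry":0,"rz":5.04,"hand":0.055},{"dx":0,"dy":0,"dz":0,"rx":0,"ry":0,"rz":5.04,"hand":0.055},{"dx":0,"dy":0,"dz":0,"rx":0,"ry":0,"rz":5.04,"hand":0.055},{"dx":0,"dy":0,"dz":0,"rx":0,"ry":0,"rz":5.04,"hand":0.055},{"dx":0,"dy":0,"dz":0.02,"rx":0,"ry":0,"rz":0,"hand":0.055},{"dx":0,"dy":0,"dz":0.02,"rx":0,"ry":0,"rz":0,"hand":0.055},{"dx":0,"dy":0,"dz":0,"rx":0,"ry":0,"rz":0,"hand":0.055},{"dx":0,"dy":0,"dz":0,"rx":0,"ry":0,"rz":0,"hand":0.055}]' 40
python3 - <<'E'
from h import *
P=[]
for i in range(8): P.append(manip.get_state()); manip.get_image('side')
p=np.mean([s['position'] for s in P],0); f=np.mean([s['contact_force'] for s in P],0); Rt=q2R(P[-1]['ee_rot'])
print(p,p.round(4),'yaw',np.degrees([np.arctan2(*q2R(s['ee_rot'])[[1,0],0]) for s in P]).round(2),'F',f,np.std([s['contact_force'] for s in P],0))
print('to hub in tool',Rt.T@(np.array([.6154,.0953,p[2]])-p), 'tilt',Rt[2])
E
```

```text
clock: 7.58
position: [0.6152, 0.102, 0.1994]
ee_rot: [-0.002, 0.155, 0.988, 0.003]
contact_force: [0.2, 0.8, -3.9]
width: 0.0621
gripper_force: 45.8
clock: 8.33
position: [0.6147, 0.0944, 0.159]
ee_rot: [-0.003, 0.369, 0.929, -0.001]
contact_force: [0.5, -0.8, -3.6]
width: 0.0619
gripper_force: 46.1
[0.61662352 0.09455899 0.16158581] [0.6166 0.0946 0.1616] yaw [136.64 136.64 136.64 136.65 136.65 136.65 136.65 136.65] F [ 0.55074267  0.05993227 -3.8670916 ] [0.34831803 0.47525126 0.43763898]
to hub in tool [ 1.39838513e-03 -3.01035529e-04 -2.07798767e-06] tilt [-0.0012014   0.00132198 -0.9999984 ]
```

```bash
python3 -m pendant '[{"dx":0.0008,"dy":0,"dz":0.010,"rx":0,"ry":0,"rz":0,"hand":0.055},{"dx":0,"dy":0,"dz":0.012,"rx":0,"ry":0,"rz":0,"hand":0.055},{"dx":0,"dy":0,"dz":0.012,"rx":0,"ry":0,"rz":0,"hand":0.055},{"dx":0,"dy":0,"dz":0.008,"rx":0,"ry":0,"rz":0,"hand":0.055},{"dx":0,"dy":0,"dz":0.003,"rx":0,"ry":0,"rz":0,"hand":0.055},{"dx":0,"dy":0,"dz":0.002,"rx":0,"ry":0,"rz":0,"hand":0.055},{"dx":0,"dy":0,"dz":0.001,"rx":0,"ry":0,"rz":0,"hand":0.055},{"dx":0,"dy":0,"dz":0,"rx":0,"ry":0,"rz":0,"hand":0.055}]' 40
python3 -m pendant '[{"dx":0,"dy":0,"dz":0.001,"rx":0,"ry":0,"rz":0,"hand":0.055},{"dx":0,"dy":0,"dz":0.001,"rx":0,"ry":0,"rz":0,"hand":0.055},{"dx":0,"dy":0,"dz":0.001,"rx":0,"ry":0,"rz":0,"hand":0.055},{"dx":0,"dy":0,"dz":0,"rx":0,"ry":0,"rz":0,"hand":0.055}]' 40
```

```text
clock: 9.4
position: [0.6161, 0.0952, 0.1135]
ee_rot: [0.0, 0.369, 0.929, 0.0]
contact_force: [-0.1, -0.1, -3.3]
width: 0.0617
gripper_force: 46.1
clock: 9.73
position: [0.6157, 0.0952, 0.1103]
ee_rot: [0.0, 0.369, 0.929, 0.0]
contact_force: [-0.5, -0.2, -4.6]
width: 0.0621
gripper_force: 46.1
```

```bash
python3 -m pendant '[{"dx":0,"dy":0,"dz":0.001,"rx":0,"ry":0,"rz":0,"hand":0.055},{"dx":0,"dy":0,"dz":0.001,"rx":0,"ry":0,"rz":0,"hand":0.055},{"dx":0,"dy":0,"dz":0.001,"rx":0,"ry":0,"rz":0,"hand":0.055},{"dx":0,"dy":0,"dz":0,"rx":0,"ry":0,"rz":0,"hand":0.055}]' 40
python3 -m pendant '[{"dx":0,"dy":0,"dz":0.001,"rx":0,"ry":0,"rz":0,"hand":0.055},{"dx":0,"dy":0,"dz":0.001,"rx":0,"ry":0,"rz":0,"hand":0.055},{"dx":0,"dy":0,"dz":0,"rx":0,"ry":0,"rz":0,"hand":0.055}]' 40
```

```text
clock: 10.07
position: [0.6156, 0.0952, 0.107]
ee_rot: [-0.0, 0.369, 0.929, -0.0]
contact_force: [-0.1, 0.9, -4.0]
width: 0.062
gripper_force: 46.1
clock: 10.32
position: [0.6161, 0.0952, 0.1052]
ee_rot: [0.0, 0.369, 0.929, 0.0]
contact_force: [0.4, -0.2, -4.1]
width: 0.0622
gripper_force: 46.1
```

```bash
python3 -m pendant '[{"dx":0,"dy":0,"dz":0.001,"rx":0,"ry":0,"rz":0,"hand":0.055},{"dx":0,"dy":0,"dz":0.001,"rx":0,"ry":0,"rz":0,"hand":0.055},{"dx":0,"dy":0,"dz":0,"rx":0,"ry":0,"rz":0,"hand":0.055}]' 40
python3 -m pendant '[{"dx":0,"dy":0,"dz":0.001,"rx":0,"ry":0,"rz":0,"hand":0.055},{"dx":0,"dy":0,"dz":0.001,"rx":0,"ry":0,"rz":0,"hand":0.055},{"dx":0,"dy":0,"dz":0,"rx":0,"ry":0,"rz":0,"hand":0.055}]' 40
python3 -m pendant '[{"dx":0,"dy":0,"dz":0.001,"rx":0,"ry":0,"rz":0,"hand":0.055},{"dx":0,"dy":0,"dz":0,"rx":0,"ry":0,"rz":0,"hand":0.055}]' 40
```

```text
clock: 10.57
position: [0.6162, 0.0952, 0.1033]
ee_rot: [0.0, 0.369, 0.929, 0.0]
contact_force: [1.9, -0.4, -4.2]
width: 0.062
gripper_force: 46.1
clock: 10.82
position: [0.6162, 0.0952, 0.1013]
ee_rot: [0.0, 0.369, 0.929, 0.0]
contact_force: [0.8, 0.6, -4.4]
width: 0.0619
gripper_force: 46.1
clock: 10.98
position: [0.6163, 0.0952, 0.1004]
ee_rot: [0.0, 0.369, 0.929, 0.0]
contact_force: [2.0, 0.4, -2.9]
width: 0.062
gripper_force: 46.2
```

```bash
python3 -m pendant '[{"dx":0,"dy":0,"dz":0.001,"rx":0,"ry":0,"rz":0,"hand":0.055},{"dx":0,"dy":0,"dz":0,"rx":0,"ry":0,"rz":0,"hand":0.055}]' 40
python3 -m pendant '[{"dx":0,"dy":0,"dz":0.001,"rx":0,"ry":0,"rz":0,"hand":0.055},{"dx":0,"dy":0,"dz":0,"rx":0,"ry":0,"rz":0,"hand":0.055}]' 40
```

```text
clock: 11.15
position: [0.6162, 0.0952, 0.0994]
ee_rot: [0.0, 0.369, 0.929, 0.0]
contact_force: [2.2, 0.2, -3.7]
width: 0.0618
gripper_force: 46.2
clock: 11.32
position: [0.6163, 0.0952, 0.0984]
ee_rot: [0.0, 0.369, 0.929, 0.0]
contact_force: [3.2, -0.1, -2.7]
width: 0.0617
gripper_force: 46.2
```

```bash
python3 -c "
from h import *
s=manip.get_state();print(s['moment'],s['contact_force'],s['position'])"
```

```text
[ 0.05538855 -0.49826908 -0.02764924] [ 3.24362277 -0.10817604 -2.74051685] [0.61625247 0.09524317 0.09839378]
```

```bash
python3 -m pendant '[{"dx":-0.0005,"dy":0.0005,"dz":0,"rx":0,"ry":0,"rz":0,"hand":0.055},{"dx":0,"dy":0,"dz":0,"rx":0,"ry":0,"rz":0,"hand":0.055}]' 40
python3 -m pendant '[{"dx":0,"dy":0,"dz":0.001,"rx":0,"ry":0,"rz":0,"hand":0.055},{"dx":0,"dy":0,"dz":0,"rx":0,"ry":0,"rz":0,"hand":0.055}]' 40
python3 -m pendant '[{"dx":0,"dy":0,"dz":0.001,"rx":0,"ry":0,"rz":0,"hand":0.055},{"dx":0,"dy":0,"dz":0,"rx":0,"ry":0,"rz":0,"hand":0.055}]' 40
```

```text
clock: 11.48
position: [0.6163, 0.0952, 0.0982]
ee_rot: [-0.0, 0.369, 0.929, -0.0]
contact_force: [2.0, -0.2, -3.6]
width: 0.0621
gripper_force: 46.2
clock: 11.65
position: [0.6163, 0.0952, 0.0971]
ee_rot: [-0.0, 0.369, 0.929, -0.0]
contact_force: [1.7, 0.5, -3.1]
width: 0.0618
gripper_force: 46.2
clock: 11.82
position: [0.6163, 0.0952, 0.0961]
ee_rot: [-0.0, 0.369, 0.929, -0.0]
contact_force: [2.1, 0.6, -2.4]
width: 0.0621
gripper_force: 46.2
```

```bash
python3 -m pendant '[{"dx":-0.0005,"dy":0.0005,"dz":0,"rx":0,"ry":0,"rz":0,"hand":0.055},{"dx":0,"dy":0,"dz":0.001,"rx":0,"ry":0,"rz":0,"hand":0.055},{"dx":0,"dy":0,"dz":0,"rx":0,"ry":0,"rz":0,"hand":0.055}]' 40
python3 -m pendant '[{"dx":0,"dy":0,"dz":0.001,"rx":0,"ry":0,"rz":0,"hand":0.055},{"dx":0,"dy":0,"dz":0,"rx":0,"ry":0,"rz":0,"hand":0.055}]' 40
python3 -m pendant '[{"dx":0,"dy":0,"dz":0.001,"rx":0,"ry":0,"rz":0,"hand":0.055},{"dx":0,"dy":0,"dz":0,"rx":0,"ry":0,"rz":0,"hand":0.055}]' 40
```

```text
clock: 12.07
position: [0.6164, 0.0951, 0.0948]
ee_rot: [-0.001, 0.369, 0.929, -0.0]
contact_force: [0.2, 0.7, -3.4]
width: 0.0616
gripper_force: 46.1
clock: 12.23
position: [0.6165, 0.0951, 0.0938]
ee_rot: [-0.001, 0.369, 0.929, -0.0]
contact_force: [-0.1, -0.1, -4.4]
width: 0.0619
gripper_force: 46.1
clock: 12.4
position: [0.6167, 0.0951, 0.093]
ee_rot: [-0.0, 0.369, 0.929, -0.0]
contact_force: [-0.7, 0.6, -4.1]
width: 0.0621
gripper_force: 46.1
```

No resistance yet, and the face should now be about 5 mm below the stud tips, so the studs are probably in the holes. I'll keep going in small steps.

```bash
python3 -m pendant '[{"dx":0,"dy":0,"dz":0.001,"rx":0,"ry":0,"rz":0,"hand":0.055},{"dx":0,"dy":0,"dz":0.001,"rx":0,"ry":0,"rz":0,"hand":0.055},{"dx":0,"dy":0,"dz":0,"rx":0,"ry":0,"rz":0,"hand":0.055}]' 40
python3 -m pendant '[{"dx":0,"dy":0,"dz":0.001,"rx":0,"ry":0,"rz":0,"hand":0.055},{"dx":0,"dy":0,"dz":0.001,"rx":0,"ry":0,"rz":0,"hand":0.055},{"dx":0,"dy":0,"dz":0,"rx":0,"ry":0,"rz":0,"hand":0.055}]' 40
python3 -m pendant '[{"dx":0,"dy":0,"dz":0.001,"rx":0,"ry":0,"rz":0,"hand":0.055},{"dx":0,"dy":0,"dz":0.001,"rx":0,"ry":0,"rz":0,"hand":0.055},{"dx":0,"dy":0,"dz":0,"rx":0,"ry":0,"rz":0,"hand":0.055}]' 40
```

```text
clock: 12.65
position: [0.617, 0.0952, 0.091]
ee_rot: [-0.0, 0.369, 0.929, -0.0]
contact_force: [-0.6, 0.2, -4.3]
width: 0.062
gripper_force: 46.1
clock: 12.9
position: [0.617, 0.0952, 0.089]
ee_rot: [-0.0, 0.369, 0.929, -0.0]
contact_force: [0.6, 0.1, -4.6]
width: 0.0619
gripper_force: 46.1
clock: 13.15
position: [0.617, 0.0952, 0.0871]
ee_rot: [-0.0, 0.369, 0.929, -0.0]
contact_force: [0.6, -0.4, -3.7]
width: 0.062
gripper_force: 46.1
```

```bash
python3 -m pendant '[{"dx":0,"dy":0,"dz":0.001,"rx":0,"ry":0,"rz":0,"hand":0.055},{"dx":0,"dy":0,"dz":0.001,"rx":0,"ry":0,"rz":0,"hand":0.055},{"dx":0,"dy":0,"dz":0,"rx":0,"ry":0,"rz":0,"hand":0.055}]' 40
python3 -m pendant '[{"dx":0,"dy":0,"dz":0.001,"rx":0,"ry":0,"rz":0,"hand":0.055},{"dx":0,"dy":0,"dz":0,"rx":0,"ry":0,"rz":0,"hand":0.055}]' 40
python3 -m pendant '[{"dx":0,"dy":0,"dz":0.001,"rx":0,"ry":0,"rz":0,"hand":0.055},{"dx":0,"dy":0,"dz":0,"rx":0,"ry":0,"rz":0,"hand":0.055}]' 40
```

```text
clock: 13.4
position: [0.617, 0.0952, 0.085]
ee_rot: [-0.0, 0.369, 0.929, -0.0]
contact_force: [-0.5, 0.5, -4.4]
width: 0.0621
gripper_force: 46.1
clock: 13.57
position: [0.6171, 0.0952, 0.0841]
ee_rot: [-0.0, 0.369, 0.929, -0.0]
contact_force: [-1.1, 0.6, -4.2]
width: 0.062
gripper_force: 46.1
clock: 13.73
position: [0.6171, 0.0952, 0.0831]
ee_rot: [-0.0, 0.369, 0.929, -0.0]
contact_force: [0.4, -0.1, -3.6]
width: 0.062
gripper_force: 46.1
```

```bash
python3 -m pendant '[{"dx":0,"dy":0,"dz":0.001,"rx":0,"ry":0,"rz":0,"hand":0.055},{"dx":0,"dy":0,"dz":0,"rx":0,"ry":0,"rz":0,"hand":0.055}]' 40
python3 -m pendant '[{"dx":0,"dy":0,"dz":0.0006,"rx":0,"ry":0,"rz":0,"hand":0.055},{"dx":0,"dy":0,"dz":0,"rx":0,"ry":0,"rz":0,"hand":0.055}]' 40|sed -n 2,4p
python3 -m pendant '[{"dx":0,"dy":0,"dz":0.0006,"rx":0,"ry":0,"rz":0,"hand":0.055},{"dx":0,"dy":0,"dz":0,"rx":0,"ry":0,"rz":0,"hand":0.055}]' 40|sed -n 2,4p
```

```text
clock: 13.9
position: [0.6173, 0.0953, 0.0826]
ee_rot: [0.0, 0.369, 0.929, 0.0]
contact_force: [-0.3, 0.2, -2.1]
width: 0.0621
gripper_force: 46.3
position: [0.6173, 0.0952, 0.0826]
ee_rot: [0.0, 0.369, 0.929, 0.0]
contact_force: [-2.1, -0.0, 2.4]
position: [0.6173, 0.0953, 0.0826]
ee_rot: [0.0, 0.369, 0.929, 0.0]
contact_force: [-2.5, -0.5, 7.1]
```

The rotor is firmly seated at TCP 0.0826, about where the mounting face should stop it. I'll ease off, open and back away upward.

```bash
python3 -m pendant '[{"dx":0,"dy":0,"dz":-0.0008,"rx":0,"ry":0,"rz":0,"hand":0.062},{"dx":0,"dy":0,"dz":0,"rx":0,"ry":0,"rz":0,"hand":0.064},{"dx":0,"dy":0,"dz":0,"rx":0,"ry":0,"rz":0,"hand":0.07},{"dx":0,"dy":0,"dz":0,"rx":0,"ry":0,"rz":0,"hand":0.08},{"dx":0,"dy":0,"dz":0,"rx":0,"ry":0,"rz":0,"hand":0.085},{"dx":0,"dy":0,"dz":0,"rx":0,"ry":0,"rz":0,"hand":0.085},{"dx":0,"dy":0,"dz":0,"rx":0,"ry":0,"rz":0,"hand":0.085}]' 20
python3 -m pendant '[{"dx":0,"dy":0,"dz":-0.005,"rx":0,"ry":0,"rz":0,"hand":0.085},{"dx":0,"dy":0,"dz":-0.01,"rx":0,"ry":0,"rz":0,"hand":0.085},{"dx":0,"dy":0,"dz":-0.02,"rx":0,"ry":0,"rz":0,"hand":0.085},{"dx":0,"dy":0,"dz":-0.035,"rx":0,"ry":0,"rz":0,"hand":0.085},{"dx":0,"dy":0,"dz":-0.035,"rx":0,"ry":0,"rz":0,"hand":0.085},{"dx":0,"dy":0,"dz":-0.03,"rx":0,"ry":0,"rz":0,"hand":0.085},{"dx":0,"dy":0,"dz":0,"rx":0,"ry":0,"rz":0,"hand":0.085},{"dx":0,"dy":0,"dz":0,"rx":0,"ry":0,"rz":0,"hand":0.085}]' 20
python3 - <<'E'
from rot import *
c=shot('wrist');t=shot('top');s=shot('side')
u,v=[int(x) for x in proj(c,[.6165,.0953,.11])[0]];b=brass(c['img'],(u,v),55);print(u,v,b)
x=np.array([x[0] for x in b])
if len(x)>=5: 
    P=plane(c,x,.112);c0,r=circ(P);print(c0,r,phase(P,c0))
H=blob(red(c['img']),(u,v),70);e=cv2.fitEllipse(cv2.convexHull(H));print('carrier',e,plane(c,[e[0]],.106))
a=cv2.resize(c['img'][v-75:v+75,u-75:u+75],(400,400),interpolation=cv2.INTER_CUBIC)
u,v=[int(x) for x in proj(s,[.6165,.0953,.1])[0]]
cv2.imwrite('pics/end.png',np.hstack([a,cv2.resize(s['img'][v-50:v+50,u-50:u+50],(400,400),interpolation=cv2.INTER_CUBIC)]))
E
```

```text
clock: 14.82
position: [0.6173, 0.0952, 0.0818]
ee_rot: [0.0, 0.369, 0.929, 0.0]
contact_force: [0.2, -0.4, 0.5]
width: 0.0846
gripper_force: 0.0
clock: 15.48
position: [0.6186, 0.0953, 0.2205]
ee_rot: [0.003, 0.369, 0.929, 0.001]
contact_force: [-0.8, 0.1, -0.6]
width: 0.0849
gripper_force: 0.0
277 199 [(array([290.8, 177.5]), np.int32(79)), (array([259.6, 181. ]), np.int32(78)), (array([303.1, 204.7]), np.int32(79)), (array([253.9, 209.9]), np.int32(81)), (array([280.5, 223.8]), np.int32(80))]
[0.61589795 0.09595894] 0.021654102754559305 35.01962698652426
carrier ((277.2775573730469, 195.089111328125), (73.6760482788086, 75.43916320800781), 173.89230346679688) [[0.61417656 0.09724203 0.106     ]]
```

View pics/end.png

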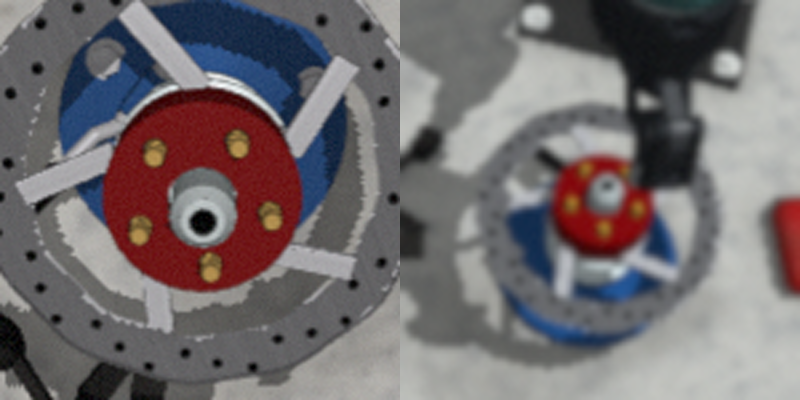

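The final views show all five brass studs standing through the carrier holes, the nose through the bore and the rotor level. The stop height also matches: the rotor origin is at about 0.080 m, as expected fully home.

```bash
python3 -c "
from rig import manip
print(manip.sign_off())"
```

```text
the job is handed in; nothing more can be done
None
```

The rotor is on the hub with all five studs through its holes, fully home by its stop height, and released; I handed the job in at about 15.6 s, but sign-off returned no verdict.

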